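# Lamp dial up three clicks and store

## Robot

A 7-joint arm with a two-finger parallel gripper is mounted at the origin on a cart in front of the work surface, level with it; the furniture and walls round the work are solid. World frame = base frame: x ahead of the robot, y to its left, z up, the work surface at z = 0. Lengths are in mm, angles in degrees, forces in N, time in s.
With the tool pointing down it reaches from about 425 to 875 mm from the base axis. Payload 8.4 kg.
Tool frame: the origin (TCP) lies between the finger pads; the fingertips stand 11 mm ahead of it and the grasp point (between the pads) lies 8 mm behind it; z points along the fingers, y is the direction in which the jaws open and shut (so a half turn about z gives the same grasp; the last joint's range is limited). The gripper opens to 85 mm and grips with 20 to 120 N. Pads are 22 mm wide; open, the fingers measure 114 mm over their backs; the gripper's body (76 mm by 85 mm) begins 54 mm behind the grasp point. The pads swing forward as they close: fully open they stand 13 mm farther back than shut.
Start: joints at [-81.715, 19.091, 2.286, 83.961, -0.768, 76.965, -3.352], TCP at [156.908, 630.749, 242.308] pointing down, gripper open.
Joint ranges: [-147.57, 147.57], [-21.85, 119.76], [-74.77, 79.35], [14.55, 137.4], [-85.83, 265.84], [4.83, 119.75], [-152.11, 152.11]. Speed limits (degrees/s): [127.2, 127.2, 159.86, 159.86, 180, 180, 180].

## Interface

Orientations are given as [roll, pitch, yaw] about the fixed x, y, z axes, in that order (R = Rz(yaw) Ry(pitch) Rx(roll)).
In Python, from workcell import get_state, grab_frame, sign_off gives the robot as it stands.
- The arm moves only by the shell command python3 -m creep 'ROWS' [OPENING] [FORCE]. ROWS is JSON, a list of rows, each a list of 4 numbers: the shift along the tool's x, y, z in m, then the turn about the tool's z in degrees. A call has 1 to 10 rows; each row shifts and turns the commanded pose from where the row before left it, along the tool's axes as they then stand; what a row does not reach is not made up. A row lasts 1/12 s, in which the tool goes at most 41.7 mm and 7.16 degrees, less where a joint would pass 70% of its speed; a pose out of reach is approached as far as the arm can. A call is refused whole if a number of a shift passes 0.0417 or a number of a turn 7.16, either way. A call with a gripper value outside its range is refused whole. OPENING is the opening in per cent of the stroke, from 0 (shut) to 100 (fully open), set as the call begins (- or left out, the last holds). The fingers move at their own pace and stop on an object; FORCE is the grip in N (left out, the last holds). Time passes only in rows, so rows that do not move let the fingers close. It gives the time, the measured TCP pose, the force and the opening at its end, in the units of the state.
- get_state(): the state, without advancing time (a new reading comes with each control period).
- grab_frame(name): name is "scene" or "top" or "wrist"; returns a dict with "pixels" (400x640x3 uint8, red, green, blue), "depth" (400x640 float32, mm along the optical axis (not along the pixel's ray), 0 where there is no reading), "fx", "fy", "cx", "cy" (pixels), "position" and "orientation" of the camera in the world. Camera axes: x right, y down, z forward; pixel columns grow to the right and rows downward; lengths in mm; the calibration is good to about 2 mm. The wrist camera is an equidistant fisheye: a pixel r from the principal point sees the ray r / f radians off the axis. A picture is of the moment at which its call begins.
- sign_off(): hands the job in, once; it reports no verdict.
The state is a dict: "t": time; "qpos": joint angles; "qvel": joint speeds; "effort": joint torques, N m; "tool_pos": TCP position; "tool_rot": TCP orientation; "contact_force": force on the tool from outside, world axes, zero at the start; "moment": the same for the moment, N m; "width": opening from 0.0 (shut) to 1.0 (fully open).
Only numpy, scipy, OpenCV 4.12 (cv2) and the standard library are available. Lean on these libraries where they do the work, as an engineer would, in place of code of your own. Each camera call takes 0.05 s, during which the arm holds its last target.

## Task

The microscope lamp is too dim. On its desk remote, the box whose dial has a straight bar-shaped grip, turn the dial exactly three clicks clockwise as seen from above. Then press the square key in front of that dial all the way down to store the setting, and let go.

Things in the scene. Friction and masses are not known exactly. Their poses are not given: they have to be found in the camera images.
- lamp_dial_grip (a point): Centre of the lamp dial's black bar grip, on the dial's vertical axis, 14 mm above its round skirt. The bar is 14 mm wide, 52 long, 28 high above the skirt; skirt: metal disc 60 mm across, its top 48 mm above the work surface. Grey housing 130 x 86 x 40 mm, fixed. Two like remotes with round dials, one thick, one thin, are not wanted.
- lamp_dial_pointer (a point): The pointing end of the lamp dial's bar (the end with the white line), on its top edge, 26 mm from the dial's axis and 14 mm higher than the grip centre. The bar's length runs from the grip centre towards this point.
- lamp_dial (a joint): Angle of the lamp dial, rad, growing clockwise seen from above. It clicks into a stop every 22.5 degrees (0.393 rad): 0, 0.393, 0.785 ... 3.14, with end stops just outside; it starts in one of the first three. Turning it takes up to about 0.08 N m between stops; let go, it springs into the nearest stop.
- lamp_key_top (a point): Centre of the top face of the lamp remote's black square key, 24 x 24 mm, 62 mm from the dial's axis on the robot's side; 47 mm above the work surface at rest. It goes down 5 mm under a push of about 6 N and springs back up.
Not all that is in view belongs to the job. Leave any turquoise look-alike of the part that bears lamp_dial_grip alone.

How it is judged (in metres and radians):
On the way, in this order (a step that is already met when the one before it is completed fails the run):
1. the lamp dial stands three clicks clockwise of its start (distance of lamp_dial_pointer from where it was at the start of the episode between 0.0251 and 0.0325 m), for 0.2 s.
2. the lamp remote's key is pressed down while the dial stands there (all of step 1 and height (world z) of lamp_key_top below 0.044 m), for 0.05 s.
At the end, for the whole second after the job is handed in: The lamp dial is at rest three clicks (67.5 degrees, give or take about 10) clockwise of where it started, and the key, having been pressed at least 3 of its 5 mm after the turn, is back up (all of step 1 and height (world z) of lamp_key_top above 0.0455 m and velocity of joint lamp_dial between -0.2 and 0.2 rad/s); the robot touches nothing.
It also fails if it takes over 40 s, if anything falls off the work surface, if the arm or the gripper's body presses on something with over 40 N, if the wrist force passes 120 N, or if a joint passes its speed limit or range.

## Working session

There is one attempt and no reset: what is moved stays moved. The work goes in short steps, Python scripts to look and compute and a shell command to move; the robot and the scene stay as the last step left them, time stands still between calls to the robot, and variables do not carry over. Pictures are saved under pics/ and viewed, and the job is handed in when it is done.

```bash
mkdir -p pics; cat > h.py <<'E'
import numpy as np, cv2
from workcell import get_state, grab_frame, sign_off
def save(n,img): cv2.imwrite('pics/'+n+'.png',cv2.cvtColor(img,cv2.COLOR_RGB2BGR))
E
python3 - <<'E'
from h import *
s=get_state(); print(s)
for n in ['scene','top']:
    f=grab_frame(n); save(n+'0',f['pixels']); np.savez(n+'0.npz',**f)
    print({k:v for k,v in f.items() if k not in('pixels','depth')})
E
```

```text
{'t': 0.0, 'qpos': array([-81.71544206,  19.1307839 ,   2.28303607,  84.01208873,
        -0.76756678,  76.96340668,  -3.35169267]), 'qvel': array([ 0.01028316,  0.01288967, -0.00132947, -0.03031976,  0.08170462,
        0.15336397, -0.09266417]), 'effort': array([-9.11366760e-05, -6.58563781e+01,  1.36532329e+00, -4.05558693e+01,
        1.67448039e-02,  1.31691608e-02,  4.92363313e-06]), 'tool_pos': array([156.8068612 , 630.35490175, 241.42305515]), 'tool_rot': array([-1.79909129e+02,  5.84889349e-03,  1.66032340e+02]), 'contact_force': array([ 0.4686283 , -0.5172495 ,  0.57403125]), 'moment': array([-0.01153544,  0.05265956,  0.03525658]), 'width': 1.0029985363694567}
{'fx': 396.3458383574441, 'fy': 396.3458383574441, 'cx': 321.7584886102656, 'cy': 201.06456857354692, 'position': array([ -43.05168638, 1117.76645902,  507.81690785]), 'orientation': array([-114.84291525,    1.47776374, -145.87391186])}
{'fx': 383.8804541626036, 'fy': 383.8804541626036, 'cx': 318.9402983940752, 'cy': 197.57055550954996, 'position': array([ 387.82267618,  383.48763409, 1067.64081637]), 'orientation': array([-1.74236968e+02,  1.36826588e-01, -9.03133011e+01])}
```

View pics/top0.png

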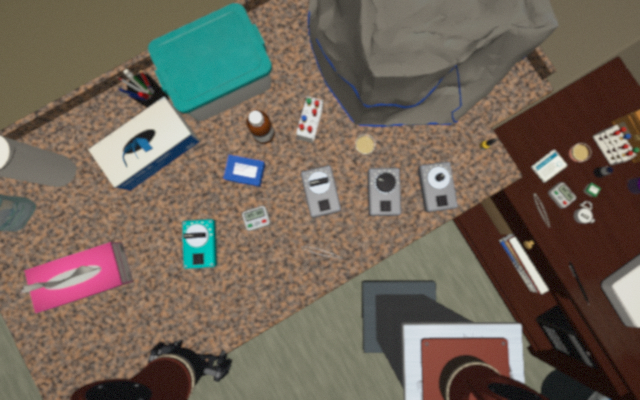

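View pics/scene0.png

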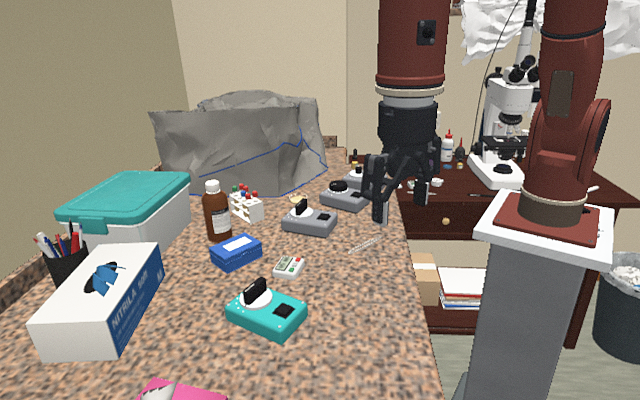

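The top view shows four remotes: turquoise at (198,243), which is the look-alike, and grey ones at (320,190), (384,190) and (438,187). The scene view shows a bar grip on the grey one at about (302,208), which should be the one at top (320,190). I'll confirm it in an enlarged crop and measure it.

```bash
cat >> h.py <<'E'
from scipy.spatial.transform import Rotation as R
def pts(f):
    h,w=f['depth'].shape; v,u=np.mgrid[:h,:w]; d=f['depth'].astype(float)
    P=np.stack([(u-f['cx'])/f['fx']*d,(v-f['cy'])/f['fy']*d,d],-1)
    return P@R.from_euler('xyz',f['orientation'],degrees=True).as_matrix().T+f['position']
E
python3 - <<'E'
from h import *
a=dict(np.load('top0.npz'));b=dict(np.load('scene0.npz'))
c1=cv2.resize(a['pixels'][155:225,290:360],(400,400),interpolation=cv2.INTER_CUBIC)
c2=cv2.resize(b['pixels'][180:250,265:335],(400,400),interpolation=cv2.INTER_CUBIC)
save('crop0',np.hstack([c1,c2]))
P=pts(a)
for r in range(165,217,3): print(r,[tuple(P[r,c].round().astype(int)) for c in range(302,342,6)])
E
```

```text
165 [(np.int64(588), np.int64(433), np.int64(0)), (np.int64(588), np.int64(416), np.int64(-2)), (np.int64(589), np.int64(399), np.int64(-3)), (np.int64(588), np.int64(382), np.int64(0)), (np.int64(582), np.int64(366), np.int64(33)), (np.int64(588), np.int64(348), np.int64(-3)), (np.int64(588), np.int64(331), np.int64(-3))]
168 [(np.int64(580), np.int64(433), np.int64(-4)), (np.int64(580), np.int64(416), np.int64(0)), (np.int64(574), np.int64(398), np.int64(32)), (np.int64(573), np.int64(382), np.int64(38)), (np.int64(572), np.int64(366), np.int64(42)), (np.int64(579), np.int64(348), np.int64(-1)), (np.int64(579), np.int64(331), np.int64(1))]
171 [(np.int64(565), np.int64(431), np.int64(37)), (np.int64(564), np.int64(415), np.int64(41)), (np.int64(563), np.int64(398), np.int64(43)), (np.int64(564), np.int64(382), np.int64(40)), (np.int64(563), np.int64(366), np.int64(43)), (np.int64(570), np.int64(348), np.int64(1)), (np.int64(571), np.int64(331), np.int64(-3))]
174 [(np.int64(556), np.int64(431), np.int64(39)), (np.int64(556), np.int64(415), np.int64(39)), (np.int64(554), np.int64(39
[... 4071 characters left out ...]
, (np.int64(458), np.int64(334), np.int64(38))]
213 [(np.int64(453), np.int64(433), np.int64(2)), (np.int64(453), np.int64(416), np.int64(-1)), (np.int64(450), np.int64(399), np.int64(44)), (np.int64(450), np.int64(383), np.int64(41)), (np.int64(450), np.int64(367), np.int64(40)), (np.int64(452), np.int64(349), np.int64(-2)), (np.int64(452), np.int64(333), np.int64(-1))]
216 [(np.int64(445), np.int64(433), np.int64(-4)), (np.int64(444), np.int64(416), np.int64(-3)), (np.int64(442), np.int64(399), np.int64(37)), (np.int64(444), np.int64(383), np.int64(-1)), (np.int64(444), np.int64(366), np.int64(-1)), (np.int64(444), np.int64(349), np.int64(-1)), (np.int64(444), np.int64(333), np.int64(-4))]
```

View pics/crop0.png

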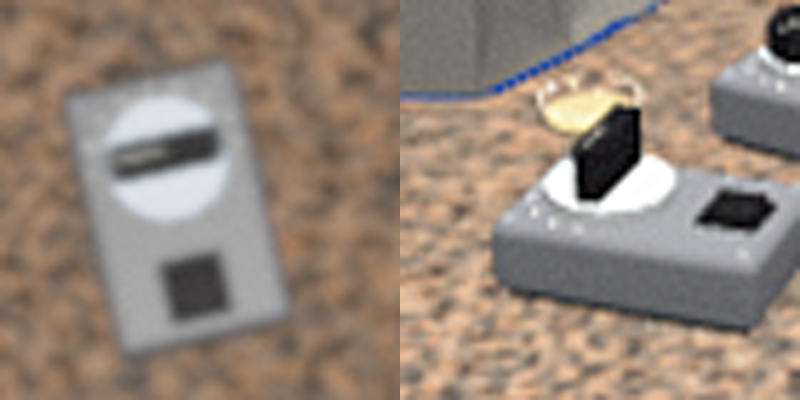

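The crop confirms it. The bar grip on the grey box sits at top-view pixel (319,182), with the white line on its left (+y) end, and the key is at about (324,205). The two remotes at (384,190) and (438,187) have round dials. Next I'll fit the positions precisely.

```bash
cat >> h.py <<'E'
def onplane(f,uv,z):
    M=R.from_euler('xyz',f['orientation'],degrees=True).as_matrix()
    uv=np.atleast_2d(uv).astype(float)
    d=np.stack([(uv[:,0]-f['cx'])/f['fx'],(uv[:,1]-f['cy'])/f['fy'],np.ones(len(uv))],1)@M.T
    return f['position']+d*((z-f['position'][2])/d[:,2])[:,None]
E
python3 - <<'E'
from h import *
a=dict(np.load('top0.npz'))
P=pts(a); g=a['pixels'].astype(int).max(-1); D=P[...,2]
v,u=np.mgrid[:400,:640]
near=(np.hypot(P[...,0]-530,P[...,1]-382)<40)
m=near&(D>62); 
q=onplane(a,np.c_[u[m],v[m]],76)[:,:2]; c=q.mean(0); w,V=np.linalg.eigh(np.cov((q-c).T)); print('bar',m.sum(),c,np.sqrt(w*12),np.degrees(np.arctan2(V[1,1],V[0,1])))
roi=(u>295)&(u<345)&(v>165)&(v<195)
m2=roi&(a['pixels'].min(-1)>175); hull=cv2.convexHull(np.c_[u[m2],v[m2]].astype(np.int32))
mask=np.zeros((400,640),np.uint8); cv2.fillConvexPoly(mask,hull,1); m2=mask>0
q=onplane(a,np.c_[u[m2],v[m2]],48)[:,:2]; print('skirt',q.mean(0),2*np.sqrt(len(q)*np.prod(np.sqrt(1))) ,q.max(0)-q.min(0))
m3=(u>312)&(u<336)&(v>195)&(v<215)&(g<90)
q=onplane(a,np.c_[u[m3],v[m3]],47)[:,:2]; print('key',m3.sum(),q.mean(0),q.max(0)-q.min(0))
# housing top
m4=(D>30)&(D<60)&(np.hypot(P[...,0]-510,P[...,1]-377)<110)&(u>298)&(u<346)
q=onplane(a,np.c_[u[m4],v[m4]],40)[:,:2]; print('housing',q.mean(0),cv2.minAreaRect(q.astype(np.float32)))
E
```

```text
bar 112 [531.31387152 387.30984306] [15.33935388 50.74227932] 102.82713316240928
skirt [532.16389051 385.87303977] 40.890096600521744 [59.62509641 58.98677137]
key 85 [471.521502  372.7566109] [26.72234351 24.0290605 ]
housing [507.53135933 382.11841969] ((510.17083740234375, 382.596923828125), (129.23623657226562, 85.35407257080078), 12.924715042114258)
```

```bash
python3 -m creep '[[-0.028,-0.0097,0,0],[-0.028,-0.0097,0,0],[-0.028,-0.0097,0,0],[-0.028,-0.0097,0,0],[-0.028,-0.0097,0,0],[-0.028,-0.0097,0,0],[-0.028,-0.0097,0,0],[-0.028,-0.0097,0,0],[-0.028,-0.0097,0,0],[-0.028,-0.0097,0,0]]' 100 40; python3 -m creep '[[-0.028,-0.0097,0,0],[-0.028,-0.0097,0,0],[-0.028,-0.0097,0,0],[-0.028,-0.0097,0,0],[-0.028,-0.0097,0,0],[0,0,0,0],[0,0,0,0]]'; python3 -c "
from h import *
s=get_state();print(s['qpos'],s['contact_force'])"
```

```text
t: 0.93
tool_pos: [406.2, 467.9, 242.0]
tool_rot: [-180.0, -0.0, 166.0]
contact_force: [0.6, 0.1, -0.8]
width: 0.996
t: 1.52
tool_pos: [530.9, 386.0, 241.7]
tool_rot: [-179.9, 0.0, 165.8]
contact_force: [-0.4, 0.9, -1.1]
width: 1.0
[-51.45106672  20.13630944  15.16064686  83.52946926  -5.23812822
  77.09007114  39.8013999 ] [-0.36490246  0.86074371 -1.09422705]
```

```bash
python3 -m creep '[[0,0,0.01,7],[0,0,0.01,7],[0,0,0.01,7],[0,0,0.01,7],[0,0,0.01,7],[0,0,0.01,7],[0,0,0.01,7],[0,0,0.01,7],[0,0,0.01,7],[0,0,0,0]]'; python3 - <<'E'
from h import *
s=get_state();print(s['qpos'],s['tool_pos'],s['tool_rot'])
for n in['top','scene','wrist']:
    f=grab_frame(n);save(n+'1',f['pixels']); np.savez(n+'1.npz',**f)
    print(f['position'],f['orientation'],f['fx'],f['cx'],f['cy'])
a=dict(np.load('top1.npz'));b=dict(np.load('scene1.npz'))
E
```

```text
t: 2.35
tool_pos: [527.0, 388.8, 149.8]
tool_rot: [-179.8, 0.1, 102.8]
contact_force: [-0.1, 0.3, -0.5]
width: 0.999
[-58.98703038  24.4394318   24.61990414  90.45037271 -10.75081298
  67.68751312 -19.3660154 ] [527.01361178 388.77299696 149.79714096] [-1.79790394e+02  7.77072482e-02  1.02813296e+02]
[ 387.82267618  383.48763409 1067.64081637] [-1.74236968e+02  1.36826588e-01 -9.03133011e+01] 383.8804541626036 318.9402983940752 197.57055550954996
[ -43.05168638 1117.76645902  507.81690785] [-114.84291525    1.47776374 -145.87391186] 396.3458383574441 321.7584886102656 201.06456857354692
[512.50440999 459.84454317 282.63579093] [1.63162592e+02 9.89293303e-02 1.33054920e+01] 309.70691628693146 315.21012236798504 200.12145638996444
```

View pics/wrist1.png

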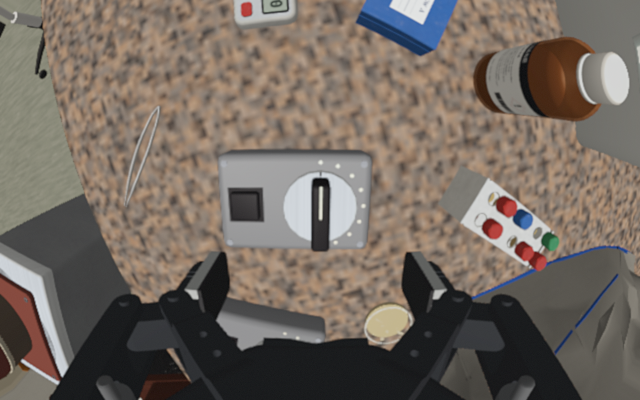

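View pics/scene1.png

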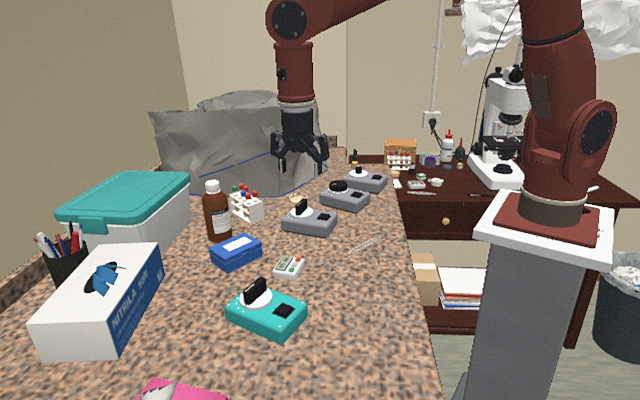

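The wrist view shows the dial centred at about (320,206), with the bar running from (320,178) to (320,250) and its white line at the upper end. The key is at (246,205). I'll cross-check these positions with the wrist calibration.

```bash
cat >> h.py <<'E'
def wristplane(f,uv,z):
    M=R.from_euler('xyz',f['orientation'],degrees=True).as_matrix()
    out=[]
    for u,v in np.atleast_2d(uv):
        x,y=(u-f['cx'])/f['fx'],(v-f['cy'])/f['fy']; r=np.hypot(x,y)+1e-9
        d=M@np.array([x/r*np.sin(r),y/r*np.sin(r),np.cos(r)])
        out.append(f['position']+d*(z-f['position'][2])/d[2])
    return np.array(out)
E
python3 - <<'E'
from h import *
f=dict(np.load('wrist1.npz')); p=f['pixels']; g=p.max(-1)
v,u=np.mgrid[:400,:640]
m=(u>275)&(u<365)&(v>163)&(v<250)&(p.min(-1)>170)
n,l,st,_=cv2.connectedComponentsWithStats(m.astype(np.uint8))
print([tuple(s) for s in st if s[4]>30])
k=[i for i in range(1,n) if st[i][4]>300]; m=np.isin(l,k)
h=cv2.convexHull(np.c_[u[m],v[m]].astype(np.int32))[:,0]
q=wristplane(f,h,48)[:,:2]; print('skirt',cv2.minEnclosingCircle(q.astype(np.float32)),cv2.fitEllipse(q.astype(np.float32)))
m=(u>225)&(u<268)&(v>180)&(v<228)&(g<70)
q=wristplane(f,np.c_[u[m],v[m]],47)[:,:2]; print('key',q.mean(0),cv2.minAreaRect(q.astype(np.float32)))
m=(u>305)&(u<335)&(v>172)&(v<256)&(g<75); 
print('barrows',[(r,u[r][m[r]].min(),u[r][m[r]].max()) for r in range(174,256,4) if m[r].any()])
save('crop1',cv2.resize(p[140:260,210:380],None,fx=4,fy=4,interpolation=cv2.INTER_CUBIC))
E
```

```text
[(np.int32(0), np.int32(0), np.int32(640), np.int32(400), np.int32(252960)), (np.int32(283), np.int32(172), np.int32(37), np.int32(69), np.int32(1448)), (np.int32(321), np.int32(172), np.int32(36), np.int32(69), np.int32(1355)), (np.int32(319), np.int32(187), np.int32(3), np.int32(33), np.int32(75))]
skirt ((533.3895874023438, 385.0210266113281), 29.683822631835938) ((533.3760375976562, 384.9704284667969), (58.93376922607422, 59.0836067199707), 94.66600799560547)
key [474.2603208 373.5585444] ((474.2721862792969, 373.3574523925781), (27.198230743408203, 26.680736541748047), 13.012920379638672)
barrows [(178, np.int64(316), np.int64(321)), (182, np.int64(313), np.int64(328)), (186, np.int64(312), np.int64(328)), (190, np.int64(312), np.int64(329)), (194, np.int64(312), np.int64(329)), (198, np.int64(312), np.int64(328)), (202, np.int64(312), np.int64(328)), (206, np.int64(312), np.int64(328)), (210, np.int64(312), np.int64(328)), (214, np.int64(312), np.int64(328)), (218, np.int64(312), np.int64(328)), (222, np.int64(312), np.int64(328)), (226, np.int64(312), np.int64(328)), (230, np.int64(312), np.int64(328)), (234, np.int64(312), np.int64(328)), (238, np.int64(312), np.int64(328)), (242, np.int64(312), np.int64(328)), (246, np.int64(311), np.int64(328)), (250, np.int64(313), np.int64(326))]
```

View pics/crop1.png

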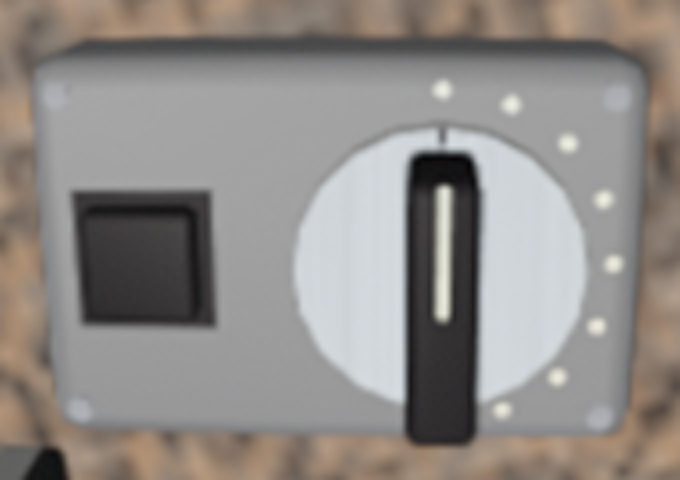

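```bash
python3 -m creep '[[-0.0042,0.0049,0,0],[0,0,0.012,0],[0,0,0.012,0],[0,0,0.012,0],[0,0,0.012,0],[0,0,0.012,0],[0,0,0.012,0],[0,0,0.006,0],[0,0,0,0],[0,0,0,0]]'; python3 - <<'E'
from h import *
f=grab_frame('wrist');save('wrist2',f['pixels'])
E
```

```text
t: 3.33
tool_pos: [535.0, 385.1, 74.0]
tool_rot: [-180.0, 0.0, 103.0]
contact_force: [0.3, 0.1, 0.4]
width: 1.0
```

View pics/wrist2.png

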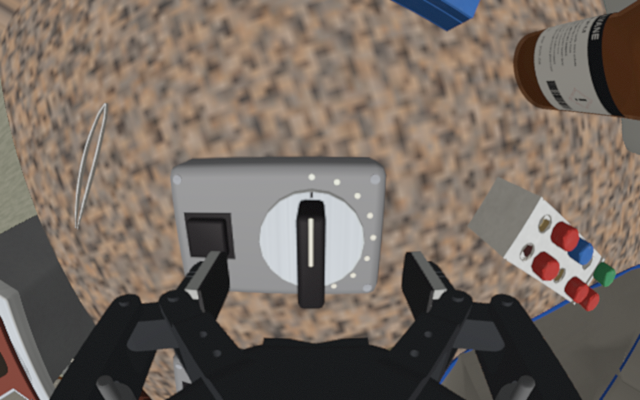

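```bash
python3 -m creep '[[0.0004,-0.0022,0.005,0],[0,0,0.0045,0],[0,0,0,0],[0,0,0,0],[0,0,0,0]]'
```

```text
t: 3.8
tool_pos: [532.9, 385.1, 65.0]
tool_rot: [180.0, -0.0, 103.0]
contact_force: [-0.4, -0.2, -0.7]
width: 1.001
```

```bash
python3 -m creep '[[0,0,0,0],[0,0,0,0],[0,0,0,0],[0,0,0,0],[0,0,0,0],[0,0,0,0],[0,0,0,0],[0,0,0,0],[0,0,0,0],[0,0,0,0]]' 0 30;  python3 - <<'E'
from h import *
f=grab_frame('wrist');save('wrist3',f['pixels']); s=get_state(); print(s['moment'],s['width'])
E
```

```text
t: 4.63
tool_pos: [532.8, 385.1, 64.9]
tool_rot: [-180.0, -0.0, 103.0]
contact_force: [-1.5, -1.0, 3.4]
width: 0.157
[-0.28866323  0.43832939 -0.02741771] 0.1557002722639417
```

View pics/wrist3.png

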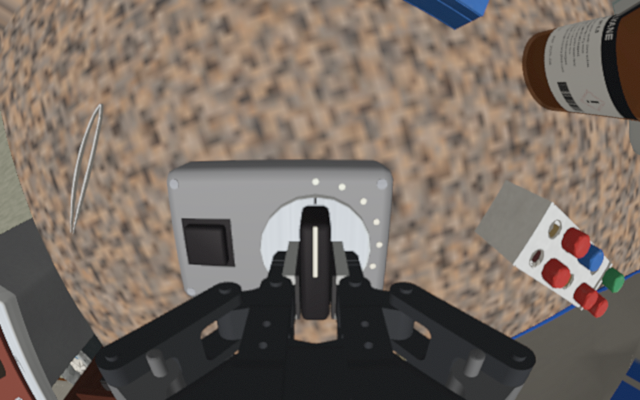

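The pads hold the bar at (315,255), and the opening of 13 mm matches the bar width. Now I'll turn it.

```bash
python3 -m creep '[[0,0,0,4],[0,0,0,4],[0,0,0,4],[0,0,0,4],[0,0,0,4],[0,0,0,4],[0,0,0,4],[0,0,0,4],[0,0,0,4],[0,0,0,4]]'; python3 -m creep '[[0,0,0,4],[0,0,0,4],[0,0,0,4],[0,0,0,4],[0,0,0,4],[0,0,0,4],[0,0,0,3.5],[0,0,0,0],[0,0,0,0],[0,0,0,0]]';  python3 - <<'E'
from h import *
f=grab_frame('wrist');save('wrist4',f['pixels']); s=get_state(); print(s['moment'],s['width'],s['qpos'])
E
```

```text
t: 5.52
tool_pos: [532.3, 385.1, 64.9]
tool_rot: [-179.9, 0.0, 62.8]
contact_force: [-3.8, -1.3, 4.3]
width: 0.155
t: 6.35
tool_pos: [532.1, 385.3, 64.9]
tool_rot: [-180.0, 0.1, 35.6]
contact_force: [-5.5, -0.9, 6.7]
width: 0.161
[-0.25029225  1.02583868  0.01851986] 0.15729269634244566 [-67.77269428  32.45830045  37.85190376  94.94196662 -22.30722439
  60.40893483 -77.48520365]
```

View pics/wrist4.png

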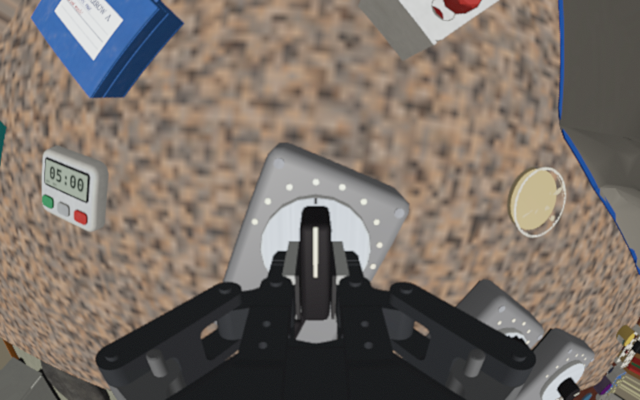

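The bar at (315,230) now points at the fourth dot, (316,182), which is three clicks on. I'll release, lift and check.

```bash
python3 -m creep '[[0,0,0,0],[0,0,0,0],[0,0,0,0],[0,0,0,0],[0,0,0,0],[0,0,0,0],[0,0,0,0],[0,0,0,0]]' 100;  python3 -m creep '[[0,0,-0.01,0],[0,0,-0.015,0],[0,0,-0.015,0],[0,0,-0.02,0],[0,0,-0.02,0],[0,0,0,0],[0,0,0,0]]'
python3 - <<'E'
from h import *
f=grab_frame('wrist');save('wrist5',f['pixels']); np.savez('wrist5.npz',**f)
E
```

```text
t: 7.07
tool_pos: [532.9, 385.0, 64.8]
tool_rot: [180.0, 0.0, 35.5]
contact_force: [0.6, -0.5, 0.1]
width: 1.0
t: 7.65
tool_pos: [533.8, 385.6, 147.6]
tool_rot: [-180.0, -0.2, 35.5]
contact_force: [0.1, -0.7, -0.6]
width: 1.001
```

View pics/wrist5.png

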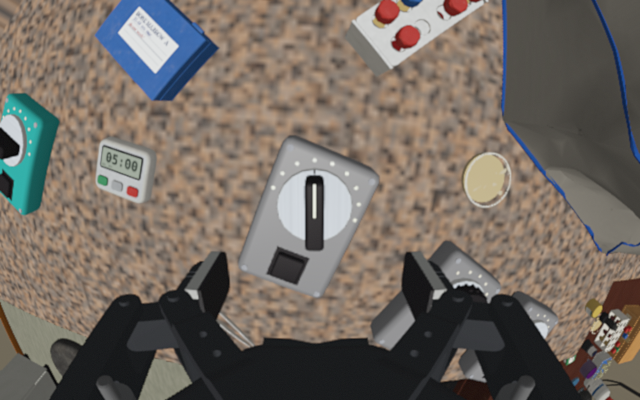

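The dial stayed at the fourth dot after release. Next I'll shut the gripper and line it up with the key.

```bash
python3 -m creep '[[0,0,0,5.65],[0,0,0,5.65],[0,0,0,5.65],[0,0,0,5.65],[-0.021,0,0,0],[-0.021,0,0,0],[-0.0217,-0.0009,0,0],[0,0,0,0],[0,0,0,0]]' 0 40; python3 -m creep '[[0,0,0.015,0],[0,0,0.015,0],[0,0,0.015,0],[0,0,0.015,0],[0,0,0.01,0],[0,0,0,0],[0,0,0,0],[0,0,0,0]]'
python3 - <<'E'
from h import *
f=grab_frame('wrist');save('wrist6',f['pixels']);
f=grab_frame('scene');save('scene6',cv2.resize(f['pixels'][100:280,210:410],None,fx=3,fy=3,interpolation=cv2.INTER_CUBIC))
E
```

```text
t: 8.45
tool_pos: [469.3, 371.9, 144.5]
tool_rot: [-180.0, 0.1, 13.0]
contact_force: [0.8, -0.3, 0.7]
width: -0.002
t: 9.12
tool_pos: [471.3, 371.8, 75.6]
tool_rot: [-180.0, -0.1, 12.9]
contact_force: [-0.5, -0.6, -0.5]
width: 0.003
```

View pics/wrist6.png

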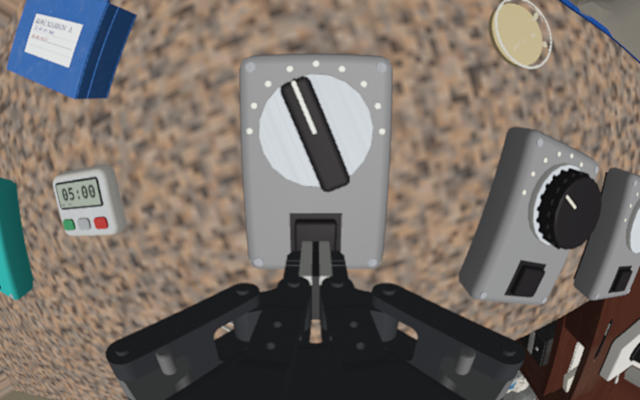

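View pics/scene6.png

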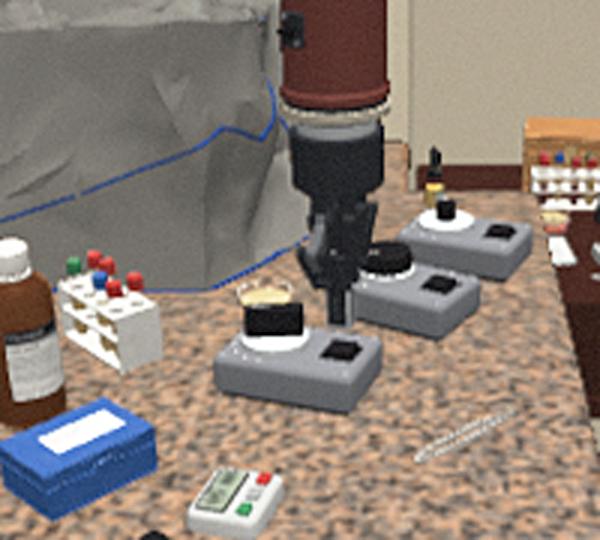

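The shut tips at (315,245) line up with the key at (316,230), and the dial points at the fourth dot, (290,69). Now I'll press.

```bash
python3 -m creep '[[0,0,0.007,0],[0,0,0.007,0],[0,0,0.003,0],[0,0,0,0],[0,0,0,0]]'; python3 -m creep '[[0,0,0.001,0],[0,0,0.001,0],[0,0,0.001,0],[0,0,0.001,0],[0,0,0,0],[0,0,0,0]]'
```

```text
t: 9.63
tool_pos: [470.2, 371.6, 57.6]
tool_rot: [180.0, 0.1, 12.9]
contact_force: [-2.0, 0.2, 2.4]
width: 0.0
t: 10.13
tool_pos: [470.4, 371.7, 53.9]
tool_rot: [-180.0, 0.0, 12.9]
contact_force: [-3.4, -0.0, 4.2]
width: 0.006
```

```bash
python3 -m creep '[[0,0,0.001,0],[0,0,0.001,0],[0,0,0,0],[0,0,0,0]]'; python3 -m creep '[[0,0,0.001,0],[0,0,0,0],[0,0,0,0]]'; python3 - <<'E'
from h import *
f=grab_frame('wrist');save('wrist7',cv2.resize(f['pixels'][100:300,210:430],None,fx=3,fy=3,interpolation=cv2.INTER_CUBIC))
E
```

```text
t: 10.47
tool_pos: [470.5, 371.7, 53.0]
tool_rot: [-179.9, 0.0, 12.9]
contact_force: [-7.1, -3.1, 18.2]
width: 0.002
t: 10.72
tool_pos: [470.6, 371.8, 52.8]
tool_rot: [-179.9, 0.0, 12.9]
contact_force: [-11.4, -5.6, 27.6]
width: -0.004
```

View pics/wrist7.png

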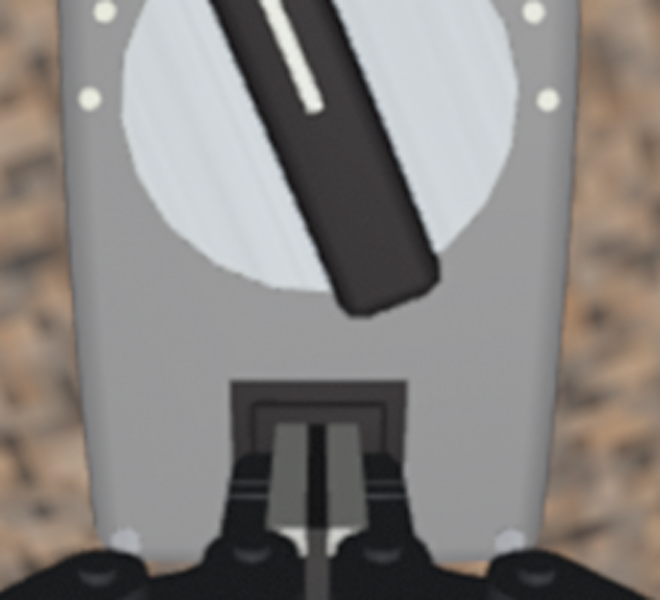

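The tips are on the key at about (316,450), and at TCP z 53 (tips at 42 mm) the force jumps, so the key has bottomed. I'll let go.

```bash
python3 -m creep '[[0,0,-0.004,0],[0,0,-0.008,0],[0,0,-0.015,0],[0,0,-0.02,0],[0,0,-0.02,0],[0,0,-0.02,0],[-0.02,0,-0.02,0],[-0.02,0,-0.01,0],[0,0,0,0],[0,0,0,0]]'; python3 - <<'E'
from h import *
f=grab_frame('wrist');save('wrist8',f['pixels'])
t=grab_frame('top');save('top8',cv2.resize(t['pixels'][140:240,270:370],(500,500),interpolation=cv2.INTER_CUBIC))
P=pts(t);print(np.median(P[203:207,322:326,2]),get_state()['contact_force'])
E
```

```text
t: 11.6
tool_pos: [431.3, 363.2, 168.5]
tool_rot: [-179.9, -0.1, 13.0]
contact_force: [1.1, 0.9, -0.4]
width: 0.005
564.9188430592254 [0.10348861 0.98198096 0.34577799]
```

View pics/wrist8.png

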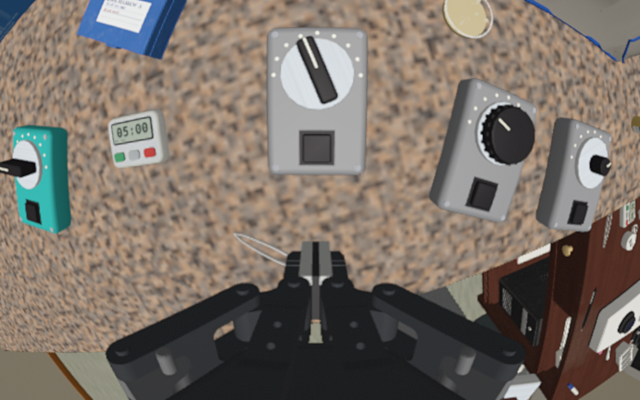

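View pics/top8.png

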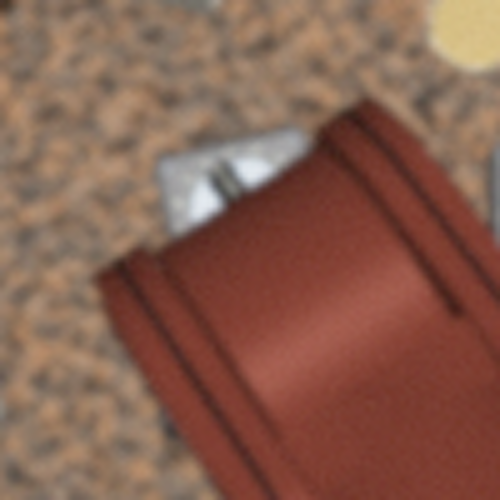

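In the wrist view the bar is at (317,70) and points at the fourth dot; the key at (317,147) is clear of the gripper. In the top view the arm hides the key. I'll check the bar angle and key height numerically.

```bash
python3 - <<'E'
from h import *
f=grab_frame('wrist'); p=f['pixels']; v,u=np.mgrid[:400,:640]
m=(u>285)&(u<350)&(v>32)&(v<108)&(p.max(-1)<80)
q=wristplane(f,np.c_[u[m],v[m]],76)[:,:2]; print('bar',cv2.minAreaRect(q.astype(np.float32)))
c=q.mean(0);w,V=np.linalg.eigh(np.cov((q-c).T));print(c,np.degrees(np.arctan2(V[1,1],V[0,1])),m.sum())
d=f['depth']; M=R.from_euler('xyz',f['orientation'],degrees=True).as_matrix()
def zat(sl):
    z=[]
    for vv,uu in zip(v[sl].ravel(),u[sl].ravel()):
        x,y=(uu-f['cx'])/f['fx'],(vv-f['cy'])/f['fy'];r=np.hypot(x,y)+1e-9
        k=np.array([x/r*np.tan(r),y/r*np.tan(r),1])*d[vv,uu]; z.append((M@k+f['position'])[2])
    return np.mean(z),np.std(z)
print('key',zat(np.s_[142:155,310:325]),'housing',zat(np.s_[140:160,282:294]),zat(np.s_[140:160,342:354]))
E
```

```text
bar ((532.8568725585938, 384.725830078125), (49.6384391784668, 12.590469360351562), 35.28642654418945)
[530.8651199  383.41938843] -144.6746916665873 1018
key (np.float64(46.06842114900278), np.float64(0.6687522475333256)) housing (np.float64(39.05360968677646), np.float64(0.6889400595420092)) (np.float64(40.177328640855684), np.float64(16.70617625020744))
```

```bash
python3 -c "
from h import *
print(sign_off())"
```

```text
the job is handed in; nothing more can be done
None
```

I turned the lamp dial three clicks clockwise, pressed its square key down to its stop and let go. I handed the job in at about 11.7 s. `sign_off` gives no verdict, so these are my own checks.

- **Dial:** I gripped the bar and turned it 67.5° clockwise. After release, the bar angle had gone from 102.8° to 35.3°, which is 67.5°. It points at the fourth dot, having started on the first.
- **Key press:** With the gripper shut, the key met a hard stop when the fingertips were at about 42 mm, its full 5 mm down. The push reached about 28 N. The fingers are slightly wider than the key, so part of that may have been on its surround.
- **Key release:** The key reads about 7 mm above the housing again. Its measured height is 46.1 mm, against 47 mm nominal and the 45.5 mm needed. The housing read about 1 mm low in the same picture, so the key is probably at full height.
- **Clear of everything:** The gripper ended about 170 mm above the surface, with the force reading near zero.

One check failed: the top camera could not confirm the key at the end because the arm blocked its view. I used the wrist camera for those readings instead.

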